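# Hang the spare cup in the stationery bin and stand the glue stick in it

## Robot

A 7-joint arm with a two-finger parallel gripper is mounted at the origin on the work surface. World frame = base frame: x ahead of the robot, y to its left, z up, the work surface at z = 0. Lengths are in m, angles in rad, forces in N, time in s.
With the tool pointing down it reaches from about 0.4 to 0.9 m from the base axis. Payload 5.5 kg.
Tool frame: the origin (TCP) lies midway between the tips of the shut fingers; the grasp point (between the pads) lies 19 mm behind it; x points along the fingers, z is the direction in which the jaws open and shut, and the axes are right-handed (so a half turn about x gives the same grasp; the last joint's range is limited). The gripper opens to 92 mm and grips with 3 to 60 N. Pads are 19 mm wide; open, the fingers measure 130 mm over their backs; the gripper's body (75 mm by 190 mm) begins 47 mm behind the grasp point.
Start: joints at [-0.881, 0.501, -0.427, 1.55, 0.221, 1.138, -0.21], TCP at [0.269, 0.592, 0.227] pointing down, gripper open.
Joint ranges: [-2.88, 2.88], [-0.31, 2.03], [-1.54, 1.56], [0.2, 2.42], [-1.41, 4.55], [0.19, 2.02], [-2.57, 2.57]. Speed limits (rad/s): [2.57, 2.57, 3.14, 3.14, 3.14, 3.14, 3.14].

## Interface

Orientations are given as a unit quaternion [w, x, y, z].
In Python, from bench import * gives the robot as it stands.
- The arm moves only by the shell command python3 -m pendant 'ROWS' [OPENING] [FORCE]. ROWS is JSON, a list of rows, each a list of 2 entries, a list of its own where there are three numbers: the shift along the tool's x, y, z as a fraction of full scale, then the turn, a rotation vector about the tool's x, y, z as a fraction of full scale. In form: [[[x, y, z], [wx, wy, wz]], ...]. A call has 1 to 8 rows; each row is the pose to reach, as a shift and turn from the pose commanded when the call began, along the tool's axes at that moment; what a row does not reach only later rows make up. Full scale, the value 1, is 1 m for a shift and pi/2 rad for a turn. A row lasts 1/12 s, in which the tool goes at most 41.7 mm and 7.16 degrees, less where a joint would pass 70% of its speed; a pose out of reach is approached as far as the arm can. A call with a number of a shift or a turn outside -1 to 1 is refused whole. A call with a gripper value outside its range is refused whole. OPENING is the gripper's target within -1 to 1 (fully open at 1, half-way at 0, shut at -1), set as the call begins (- or left out, the last holds). The fingers move at their own pace and stop on an object; FORCE is the grip in N (left out, the last holds). Time passes only in rows, so rows that repeat a pose let the fingers close. It gives the time, the measured TCP pose, the force and the opening at its end, in the units of the state.
- get_obs(): the state, without advancing time (a new reading comes with each control period).
- grab_frame(name): name is "side" or "top" or "wrist"; returns the picture (384x512x3 uint8, blue, green, red); there is no depth.
- camera_model(name): a dict with "fov_y" (degrees; the focal length in pixels is half the picture's height over the tangent of half this angle, whatever the lens; pixels are square), "cx", "cy" (the principal point, pixels), "k1" (the pictures are not rectified: a ray, as slopes to the right and down, at radius r is drawn at 1 + k1 r^2 times it, then the intrinsics apply), "extrinsics" (4x4, takes a point from world to camera coordinates). Camera axes: x right, y down, z forward; pixel columns grow to the right and rows downward; lengths in m; the calibration is good to about 2 mm. A picture is of the moment at which its call begins: read the wrist's pose just before it. camera_model takes no time and is no camera call; for the wrist camera it gives the pose at the moment of the call.
- hand_in(): hands the job in, once; it reports no verdict.
The state is a dict: "time": time; "joint_positions": joint angles; "joint_vel": joint speeds; "joint_efforts": joint torques, N m; "eef_pos": TCP position; "tool_rot": TCP orientation; "contact_force": force on the tool from outside, world axes, zero at the start; "moment": the same for the moment, N m; "grip_width": opening from 0.0 (shut) to 1.0 (fully open).
Only numpy, scipy, OpenCV 4.12 (cv2) and the standard library are available. Lean on these libraries where they do the work, as an engineer would, in place of code of your own. Each camera call takes 0.05 s, during which the arm holds its last target.

## Task

Give the glue stick a place in the white stationery bin: hang the empty purple cup by its bent lip over the bin's long wall nearest the robot, beside the teal cup that already hangs there, so that it hangs straight inside the bin, and let go of it. Then stand the glue stick upright, cap up, on the bottom of the hung cup. Set both down without dropping them, do not shove the bin out of its place, and leave the teal cup, the other things in the bin, the teacup and the hole punch as they are.

Things in the scene. Friction and masses are not known exactly. Their poses are not given: they have to be found in the camera images.
- caddy: White open-topped bin, loose on the desk (0.9 kg): 220 mm along its x, 320 mm along y, 100 mm tall, plain 4 mm walls, 4 mm floor. Origin: centre of its underside, z up; +x points roughly away from the robot, so its near long wall spans x = -110 (outer face) to -106 mm (inner face), rim at z = 100 mm. A stapler and a tape roll lie on its floor in the far half, below z = 55 mm.
- caddy_rim (a point): Middle of the rim of the bin's near long wall, on the mid-line of the 4 mm wall (bin frame: x -108, y 0, z 100 mm); same axes as the bin. When the purple cup hangs there, its underside is 34 mm above the bin's underside.
- cup: Purple rigid hook-on cup, empty, 60 g, standing upright on the desk. Outside 50 mm along its x, 52 mm along y, walls 66 mm tall and 2.5 mm thick, inside 45 x 47 mm, floor 3 mm thick. Origin: centre of its underside, z up. Its lip is on the -x side, with its top at z = 69 mm (see the lip point). Hung on the bin's near wall, its x points the same way as the bin's x.
- cup_lip (a point): Centre of the underside of the purple cup's bent lip (cup frame: x -30, y 0, z 66 mm): where the bin's rim bears. The 10 mm gap for the bin's wall runs from the flange (x = -35) to the cup's back (x = -25). The flange is 52 mm wide, spans x = -38 to -35 and reaches down to z = 48 mm. Same axes as the cup.
- hung_cup: Teal hook-on cup of the same shape and frame as the purple one, already hanging loose on the bin's near long wall in the bin's +y half (its origin 60 to 105 mm from the bin's middle along bin y), with an eraser and two pencil stubs that stand up to 81 mm above its underside. A bystander.
- glue: Glue stick standing upright on the desk: 28 mm round white and green tube with a yellow cap (29.6 mm round, from z = 76 mm to the top at z = 108 mm), 25 mm round foot, 45 g. Origin: centre of its underside, z up through the cap. The places of purple cup, glue stick, teacup and hole punch are interchanged from start to start.
- teacup: White ceramic cup, 80 mm wide, 58 mm tall, standing on the desk; origin centre of underside. A bystander.
- punch: Two-hole paper punch, black base 105 x 58 mm, navy lever, 55 mm tall, on the desk; origin centre of underside, x along its length. A bystander.
- stapler: Black stapler, 130 x 34 x 44 mm, lying in the far half of the bin; origin centre of underside, x along its length. A bystander.
- tape_roll: Ochre roll of tape, 80 mm wide, 19 mm tall, lying flat in the far half of the bin; origin centre of underside. A bystander.
Not all that is in view belongs to the job. What is shaped like the cup but red is not meant.

How it is judged:
On the way, in this order (a step that is already met when the one before it is completed fails the run):
1. the purple cup hangs by its lip on the bin's near long wall, inside the bin, let go of (x of cup_lip in the frame of caddy between -0.1145 and -0.1015 m and z of cup_lip in the frame of caddy between 0.094 and 0.106 m and y of cup in the frame of caddy between -0.135 and 0.135 m and x of cup in the frame of caddy between -0.095 and -0.055 m and angle between the x axis of cup and the x axis of caddy, either way round below 0.15 rad and angle between cup's own z axis and vertical below 0.15 rad and linear speed of cup below 0.02 m/s and contact force between the fingers and cup below 0.05 N), for 0.3 s.
2. the glue stick stands upright on the bottom of the hung cup, let go of (all of step 1 and x of glue in the frame of cup between -0.016 and 0.016 m and y of glue in the frame of cup between -0.018 and 0.018 m and z of glue in the frame of cup between -0.002 and 0.01 m and angle between glue's own z axis and vertical below 0.4 rad and linear speed of glue below 0.02 m/s and contact force between the fingers and glue below 0.05 N), for 0.3 s.
At the end, for the whole second after the job is handed in: Purple cup hangs inside the bin on the near long wall: lip centred within 6.5 mm of the wall and within 6 mm of the rim height, square and upright to 0.15 rad. Glue stick stands cap up in it, foot within 10 mm of the cup's underside, leaning under 0.4 rad. Both at rest, released (all of step 2); the robot touches nothing.
It fails at once if the bin is shoved more than 25 mm or tipped (distance of caddy from where it was at the start of the episode above 0.025 m or angle between caddy's own z axis and vertical above 0.15 rad).
It fails at once if the teal cup is unhooked or moved more than 45 mm (distance of hung_cup from where it was at the start of the episode above 0.045 m or not (z of hung_cup in the frame of caddy between 0.022 and 0.046 m) or angle between hung_cup's own z axis and vertical above 0.25 rad).
It fails at once if the teacup or the hole punch is moved more than 25 mm or knocked over (distance of any of teacup, punch from where it was at the start of the episode above 0.025 m or angle between any of teacup, punch's own z axis and vertical above 0.3 rad).
It fails at once if the stapler or the tape roll is shifted more than 40 mm (distance of any of stapler, tape_roll from where it was at the start of the episode above 0.04 m).
It fails at once if the purple cup or the glue stick is dropped (falls free faster than 0.7 m/s) ((linear speed of cup above 0.7 m/s and contact force between the fingers and cup below 0.05 N) or (linear speed of glue above 0.7 m/s and contact force between the fingers and glue below 0.05 N)).
It also fails if it takes over 72 s, if anything falls off the work surface, if the arm or the gripper's body presses on something with over 40 N, if the wrist force passes 120 N, or if a joint passes its speed limit or range.

## Working session

There is one attempt and no reset: what is moved stays moved. The work goes in short steps, Python scripts to look and compute and a shell command to move; the robot and the scene stay as the last step left them, time stands still between calls to the robot, and variables do not carry over. Pictures are saved under pics/ and viewed, and the job is handed in when it is done.

```bash
ls; mkdir -p pics; python3 - <<'E'
from bench import *
import cv2
o=get_obs()
print({k:o[k] for k in ['time','eef_pos','tool_rot','grip_width','contact_force']})
for n in ['side','top','wrist']:
    m=camera_model(n);print(n,m)
    cv2.imwrite(f'pics/{n}0.png',grab_frame(n))
E
```

```text
pics
{'time': 0.0, 'eef_pos': array([0.26882278, 0.59102232, 0.22567851]), 'tool_rot': array([ 0.59394863, -0.38313306,  0.59513427,  0.38242551]), 'grip_width': 1.001119065187784, 'contact_force': array([ 0.19660509, -0.32997749,  0.332635  ])}
side {'fov_y': 46.77627319569004, 'cx': 254.99244872742523, 'cy': 189.2580108691012, 'k1': -0.11837040389780301, 'extrinsics': array([[ 0.9811696 , -0.19302364,  0.00693534, -0.52699149],
       [-0.10574882, -0.5668919 , -0.81697659,  0.13094655],
       [ 0.16162738,  0.80085919, -0.57662912,  1.1040471 ],
       [ 0.        ,  0.        ,  0.        ,  1.        ]])}
top {'fov_y': 44.8351613723607, 'cx': 253.73443786745037, 'cy': 189.57053796587968, 'k1': -0.15787174122208125, 'extrinsics': array([[ 0.01600225, -0.999748  , -0.01574396,  0.00148675],
       [-0.9901092 , -0.01364903, -0.13963339,  0.57222766],
       [ 0.13938331,  0.01782269, -0.9900781 ,  1.22750013],
       [ 0.        ,  0.        ,  0.        ,  1.        ]])}
wrist {'fov_y': 69.38654749759297, 'cx': 257.3706580243841, 'cy': 194.65467433393061, 'k1': -0.05760990406797846, 'extrinsics': array([[ 0.41378882,  0.91037198, -0.0012917 , -0.64869655],
       [ 0.87625429, -0.3978958 ,  0.2717671 , -0.03567054],
       [ 0.24689519, -0.11358604, -0.96236219,  0.39003328],
       [ 0.        ,  0.        ,  0.        ,  1.        ]])}
```

View pics/side0.png

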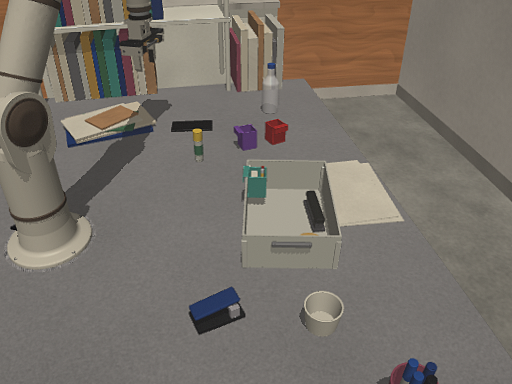

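View pics/top0.png

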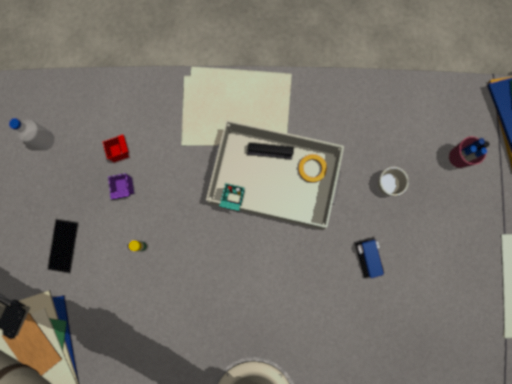

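View pics/wrist0.png

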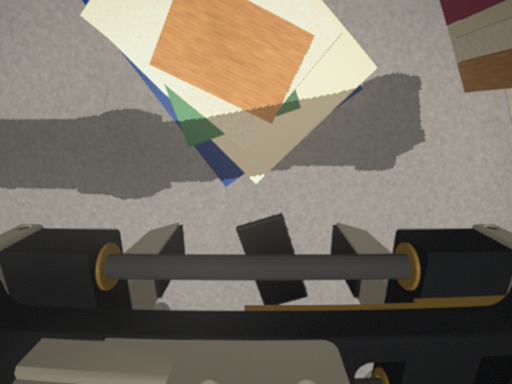

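```bash
cat > h.py <<'E'
from bench import *
import numpy as np, cv2
from scipy.spatial.transform import Rotation as R
def K(m):
    f=192/np.tan(np.radians(m['fov_y']/2)); return np.array([[f,0,m['cx']],[0,f,m['cy']],[0,0,1.]]),np.array([m['k1'],0,0,0])
def rays(m,px):
    k,d=K(m); px=np.asarray(px,float).reshape(-1,1,2)
    n=cv2.undistortPoints(px,k,d)[:,0]; E=np.asarray(m['extrinsics'])
    v=np.c_[n,np.ones(len(n))]@E[:3,:3]; return -E[:3,:3].T@E[:3,3], v
def onz(m,px,z):
    c,v=rays(m,px); return c+v*((z-c[2])/v[:,2])[:,None]
def proj(m,P):
    k,d=K(m);E=np.asarray(m['extrinsics']);return cv2.projectPoints(np.asarray(P,float).reshape(-1,3),cv2.Rodrigues(E[:3,:3])[0],E[:3,3],k,d)[0][:,0]
def rot(o): q=o['tool_rot']; return R.from_quat([q[1],q[2],q[3],q[0]]).as_matrix()
def need(o,target,Rt=None):
    """rows numbers for going to target TCP (from measured pose), shift and turn in scaled units"""
    r=rot(o); s=r.T@(np.asarray(target)-o['eef_pos'])
    w=np.zeros(3) if Rt is None else R.from_matrix(r.T@Rt).as_rotvec()/(np.pi/2)
    return s.round(4),w.round(4)
E
python3 - <<'E'
from h import *
t=cv2.imread('pics/top0.png'); s=cv2.imread('pics/side0.png')
a=cv2.resize(t[120:260,90:350],None,fx=3,fy=3,interpolation=cv2.INTER_CUBIC);cv2.imwrite('pics/tz.png',a)
a=cv2.resize(s[110:280,185:345],None,fx=3.4,fy=3.4,interpolation=cv2.INTER_CUBIC);cv2.imwrite('pics/sz.png',a)
print(rot(get_obs()))
E
```

```text
[[-7.18574941e-04 -9.10303783e-01  4.13940220e-01]
 [-1.35228937e-03  4.13940833e-01  9.10302784e-01]
 [-9.99998827e-01  9.43538117e-05 -1.52844163e-03]]
```

View pics/tz.png

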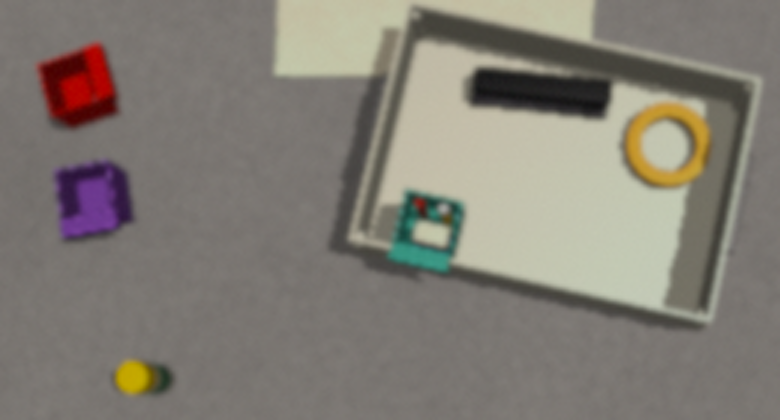

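View pics/sz.png

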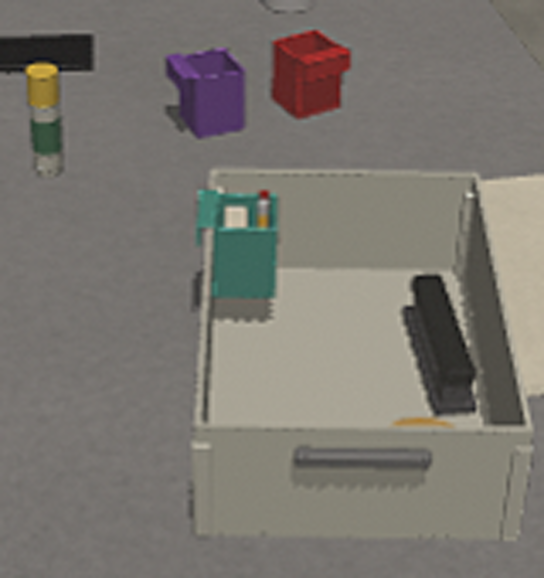

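```bash
python3 - <<'E'
from h import *
m=camera_model('top')
z=lambda l:[(90+(x+.5)/3-.5,120+(y+.5)/3-.5) for x,y in l]
c=onz(m,z([(350,242),(712,322),(758,80),(413,8)]),.1); print('rim corners',c.round(4)); 
print(np.linalg.norm(np.diff(c,axis=0),axis=1))
e=c[1]-c[0]; print('near wall yaw', np.degrees(np.arctan2(-e[0]*-1,-e[1]*-1)), 'centre',c.mean(0))
# cup: lip outer corners at z .069 , far top corners .066
p=onz(m,z([(62,237),(120,230)]),.069);print('lip',p.round(4), np.linalg.norm(p[1]-p[0]))
p=onz(m,z([(55,172),(113,162)]),.066);print('far',p.round(4))
p=onz(m,z([(131,377)]),.108);print('glue',p.round(4))
p=onz(m,z([(388,262),(448,271)]),.103);print('teal lip',p.round(4),np.linalg.norm(p[1]-p[0]))
E
```

```text
rim corners [[ 0.5338  0.1314  0.1   ]
 [ 0.4691 -0.181   0.1   ]
 [ 0.6822 -0.2231  0.1   ]
 [ 0.7434  0.0821  0.1   ]]
[0.3190703  0.21715014 0.31122653]
near wall yaw -168.3026756548279 centre [ 0.60713491 -0.04763694  0.1       ]
lip [[0.5378 0.3976 0.069 ]
 [0.545  0.344  0.069 ]] 0.05410337374163413
far [[0.5977 0.4088 0.066 ]
 [0.6075 0.3548 0.066 ]]
glue [[0.4132 0.3168 0.108 ]]
teal lip [[0.5167 0.0978 0.103 ]
 [0.5097 0.046  0.103 ]] 0.05226994065822374
```

```bash
cat >> h.py <<'E'
def Rd(yaw_deg):
    """tool down with jaw axis (tool z) along the y axis of a frame yawed by yaw"""
    a=np.radians(yaw_deg); z=np.array([-np.sin(a),np.cos(a),0]); x=np.array([0,0,-1.]); return np.c_[x,np.cross(z,x),z]
E
python3 - <<'E'
from h import *
o=get_obs()
print(need(o,[.53,.377,.24],Rd(7.6)))
m=camera_model('wrist');E=m['extrinsics'];c=-E[:3,:3].T@E[:3,3]
print(rot(o).T@(c-o['eef_pos']), rot(o).T@E[2,:3])
E
```

```text
(array([-0.014 , -0.3264, -0.0869]), array([-3.561e-01, -9.000e-04, -3.000e-04]))
[-0.15842663  0.07183625 -0.00046838] [ 9.62337891e-01 -2.71855691e-01  5.16345336e-04]
```

```bash
python3 -m pendant '[[[-0.014,-0.3264,-0.0869],[-0.356,0,0]],[[-0.014,-0.3264,-0.0869],[-0.356,0,0]],[[-0.014,-0.3264,-0.0869],[-0.356,0,0]],[[-0.014,-0.3264,-0.0869],[-0.356,0,0]],[[-0.014,-0.3264,-0.0869],[-0.356,0,0]],[[-0.014,-0.3264,-0.0869],[-0.356,0,0]],[[-0.014,-0.3264,-0.0869],[-0.356,0,0]],[[-0.014,-0.3264,-0.0869],[-0.356,0,0]]]' 1
python3 - <<'E'
from h import *
print(need(get_obs(),[.53,.377,.24],Rd(7.6)))
E
```

```text
time: 0.82
eef_pos: [0.5269, 0.3794, 0.2403]
tool_rot: [0.466, -0.532, 0.466, 0.532]
contact_force: [0.3, -0.1, -0.4]
grip_width: 1.0
(array([ 0.0003, -0.0028, -0.0028]), array([-0.0002, -0.0001, -0.0003]))
```

```bash
python3 -m pendant '[[[0,0,0],[0,0,0]],[[0,0,0],[0,0,0]]]'
python3 - <<'E'
from h import *
m=camera_model('wrist');im=grab_frame('wrist');cv2.imwrite('pics/w1.png',im);np.savez('w1.npz',**{k:np.array(v) for k,v in m.items()})
hsv=cv2.cvtColor(im,cv2.COLOR_BGR2HSV)
k=cv2.inRange(hsv,(125,80,30),(155,255,255));print(cv2.boundingRect(k))
cv2.imwrite('pics/w1b.png',cv2.resize(im,None,fx=1.5,fy=1.5,interpolation=cv2.INTER_CUBIC))
E
```

```text
time: 0.98
eef_pos: [0.5288, 0.3773, 0.2397]
tool_rot: [-0.467, 0.531, -0.468, -0.53]
contact_force: [-1.4, 0.7, 1.0]
grip_width: 1.0
(231, 186, 45, 51)
```

View pics/w1b.png

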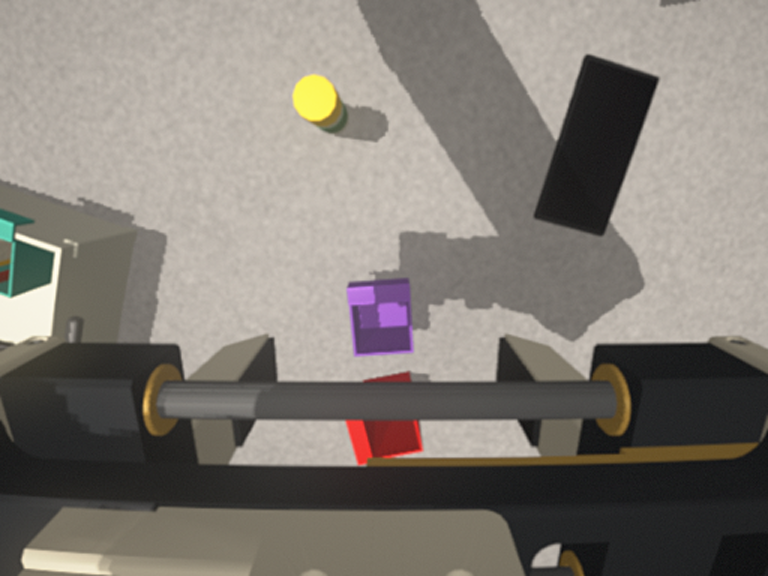

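```bash
python3 - <<'E'
from h import *
im=cv2.imread('pics/w1.png')
cv2.imwrite('pics/w1c.png',cv2.resize(im[175:245,215:295],None,fx=8,fy=8,interpolation=cv2.INTER_CUBIC))
E
```

```text
(no output)
```

View pics/w1c.png

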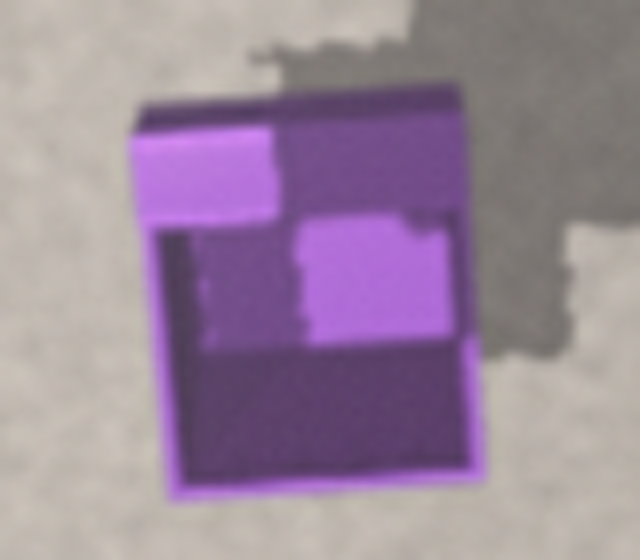

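```bash
python3 - <<'E'
from h import *
m=dict(np.load('w1.npz'))
z=lambda l:[(215+(x+.5)/8-.5,175+(y+.5)/8-.5) for x,y in l]
L=onz(m,z([(133,135),(465,112)]),.069);F=onz(m,z([(172,500),(485,480)]),.066)
print(L.round(4),F.round(4)); 
for e in (L[1]-L[0],F[1]-F[0]): print(np.linalg.norm(e), np.degrees(np.arctan2(-e[0],e[1])))
u=F.mean(0)-L.mean(0); print(np.linalg.norm(u[:2]),np.degrees(np.arctan2(u[1],u[0])))
print('origin', (L.mean(0)+u*38/63).round(4))
im=cv2.imread('pics/w1.png');h=cv2.cvtColor(im,cv2.COLOR_BGR2HSV)
k=cv2.inRange(h,(22,120,120),(35,255,255));c=max(cv2.findContours(k,0,1)[0],key=cv2.contourArea)
print(cv2.minEnclosingCircle(c),onz(m,[cv2.minEnclosingCircle(c)[0]],.108))
print(get_obs()['eef_pos'],np.degrees(np.arctan2(-rot(get_obs())[0,2],rot(get_obs())[1,2])))
E
```

```text
[[0.5495 0.3461 0.069 ]
 [0.5395 0.3963 0.069 ]] [[0.6109 0.3583 0.066 ]
 [0.601  0.4084 0.066 ]]
0.051111716406384726 11.28387152954449
0.051036477346888084 11.189011162014214
0.06258393688680004 11.193941822239335
origin [0.5816 0.3785 0.0672]
((211.0, 66.5), 17.614013671875) [[0.41557067 0.31630365 0.108     ]]
[0.52623498 0.380037   0.23989163] 7.414633231798435
```

```bash
cat >> h.py <<'E'
def avg(n=8):
    P=[];Q=[]
    for i in range(n):
        o=get_obs();P.append(o['eef_pos']);Q.append(rot(o));grab_frame('top')
    print('std',np.std(P,0).round(4),'t',get_obs()['time'])
    o=get_obs();o['eef_pos']=np.mean(P,0);q=R.from_matrix(Q).mean().as_quat();o['tool_rot']=np.r_[q[3],q[:3]];return o
E
python3 - <<'E'
from h import *
o=avg();print(o['eef_pos'])
print(need(o,[.5816,.3785,.12],Rd(11.2)))
E
```

```text
std [0.0008 0.001  0.0002] t 1.4333
[0.52438412 0.38235536 0.24034196]
(array([ 0.1203, -0.0563, -0.0115]), array([-0.0389,  0.0004, -0.0005]))
```

```bash
python3 - <<'E'
from h import *
for i in range(5):
    o=get_obs();m=camera_model('wrist');im=grab_frame('wrist')
    E=m['extrinsics'];c=-E[:3,:3].T@E[:3,3]
    h=cv2.cvtColor(im,cv2.COLOR_BGR2HSV)
    k=cv2.inRange(h,(22,120,120),(35,255,255));M=cv2.moments(k,True)
    p=(M['m10']/M['m00'],M['m01']/M['m00'])
    print(o['time'],o['eef_pos'].round(4),(rot(o).T@(c-o['eef_pos'])).round(4),np.round(p,2),onz(m,[p],.108)[0].round(4),o['joint_vel'].round(3)[:3])
E
```

```text
1.4333 [0.5248 0.3822 0.2406] [-0.1584  0.0723 -0.001 ] [206.19  69.88] [0.4157 0.3159 0.108 ] [ 0.005 -0.     0.004]
1.4833 [0.525  0.382  0.2405] [-0.1584  0.0723 -0.001 ] [206.43  69.56] [0.4155 0.3159 0.108 ] [0.007 0.001 0.005]
1.5333 [0.5252 0.3818 0.2405] [-0.1584  0.0723 -0.001 ] [206.55  69.46] [0.4156 0.3158 0.108 ] [0.005 0.001 0.002]
1.5833 [0.5253 0.3815 0.2405] [-0.1584  0.0723 -0.001 ] [206.8   69.34] [0.4156 0.3159 0.108 ] [0.004 0.001 0.002]
1.6333 [0.5255 0.3814 0.2405] [-0.1584  0.0723 -0.001 ] [206.45  69.23] [0.4156 0.3155 0.108 ] [0.004 0.001 0.001]
```

```bash
python3 -m pendant '[[[0.03,-0.025,-0.004],[-0.0389,0,0]],[[0.06,-0.05,-0.008],[-0.0389,0,0]],[[0.09,-0.0515,-0.0085],[-0.0389,0,0]],[[0.11,-0.0515,-0.0085],[-0.0389,0,0]],[[0.11,-0.0515,-0.0085],[-0.0389,0,0]],[[0.11,-0.0515,-0.0085],[-0.0389,0,0]],[[0.11,-0.0515,-0.0085],[-0.0389,0,0]],[[0.11,-0.0515,-0.0085],[-0.0389,0,0]]]' 1
python3 - <<'E'
from h import *
for i in range(8):
    o=get_obs();grab_frame('top');print(o['time'],o['eef_pos'].round(4))
print(need(o,[.5816,.3785,.029],Rd(11.2)))
E
```

```text
time: 2.35
eef_pos: [0.5787, 0.381, 0.1331]
tool_rot: [-0.451, 0.546, -0.448, -0.546]
contact_force: [-0.7, 0.1, 0.2]
grip_width: 0.999
2.35 [0.5787 0.381  0.1331]
2.4 [0.5787 0.3808 0.1331]
2.45 [0.5786 0.3807 0.1328]
2.5 [0.5785 0.3804 0.1325]
2.55 [0.5783 0.3802 0.1321]
2.6 [0.5782 0.38   0.1317]
2.65 [0.5781 0.3799 0.1314]
2.7 [0.578  0.3797 0.1311]
(array([ 0.1021, -0.0032, -0.0019]), array([-0.0013,  0.0001,  0.0005]))
```

```bash
python3 -m pendant '[[[0.025,-0.003,-0.001],[0,0,0]],[[0.05,-0.003,-0.001],[0,0,0]],[[0.07,-0.003,-0.001],[0,0,0]],[[0.085,-0.003,-0.001],[0,0,0]],[[0.095,-0.003,-0.001],[0,0,0]],[[0.1,-0.003,-0.001],[0,0,0]],[[0.1,-0.003,-0.001],[0,0,0]],[[0.1,-0.003,-0.001],[0,0,0]]]' 1
python3 - <<'E'
from h import *
im=grab_frame('wrist');cv2.imwrite('pics/w2.png',im)
for i in range(6):
    o=get_obs();grab_frame('top');print(o['time'],o['eef_pos'].round(4),o['contact_force'].round(1))
print(need(o,[.5816,.3785,.029],Rd(11.2)))
E
```

```text
time: 3.42
eef_pos: [0.5813, 0.3798, 0.0312]
tool_rot: [-0.45, 0.546, -0.449, -0.546]
contact_force: [-0.1, 0.3, 0.6]
grip_width: 0.997
3.4667 [0.5816 0.38   0.0317] [ 0.5 -0.4  0.1]
3.5167 [0.5818 0.38   0.0319] [0.6 1.  0.3]
3.5667 [0.5818 0.38   0.032 ] [0.  0.7 0.7]
3.6167 [0.5816 0.3799 0.0318] [ 0.1  0.4 -1.3]
3.6667 [0.5815 0.3797 0.0316] [ 0.5 -0.4 -0.4]
3.7167 [0.5814 0.3795 0.0314] [-0.4 -0.  -0.2]
(array([ 0.0024,  0.0001, -0.0011]), array([-0.0013,  0.0003,  0.0009]))
```

View pics/w2.png

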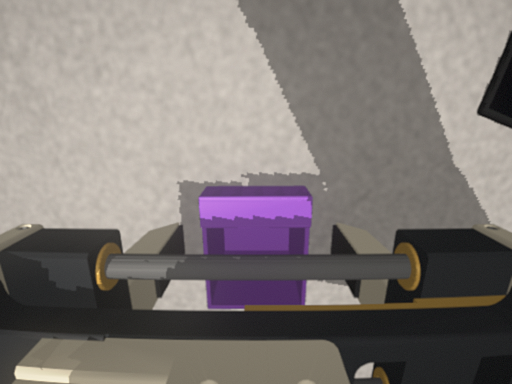

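Cup sits centred (x 200–312 px) between the fingers (166, 348 px). Closing.

```bash
Z='x'; python3 -m pendant '[[[0.002,0,0],[0,0,0]],[[0.002,0,0],[0,0,0]],[[0.002,0,0],[0,0,0]],[[0.002,0,0],[0,0,0]],[[0.002,0,0],[0,0,0]],[[0.002,0,0],[0,0,0]],[[0.002,0,0],[0,0,0]],[[0.002,0,0],[0,0,0]]]' -1 15
python3 - <<'E'
from h import *
o=get_obs();print(o['eef_pos'],o['grip_width']*92,need(o,[.5816,.3785,.2],Rd(11.2)))
im=grab_frame('wrist');cv2.imwrite('pics/w3.png',im)
E
```

```text
time: 4.43
eef_pos: [0.5809, 0.3792, 0.0285]
tool_rot: [0.449, -0.546, 0.449, 0.546]
contact_force: [-0.1, -1.0, -0.5]
grip_width: 0.566
[0.58090868 0.37922903 0.02845796] 52.08382027760833 (array([-0.1715, -0.0005, -0.0008]), array([-0.0012,  0.    , -0.    ]))
```

View pics/w3.png

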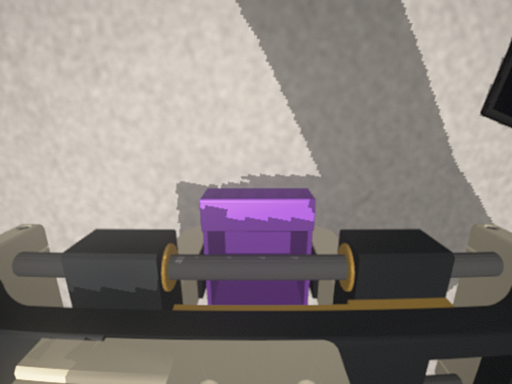

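```bash
python3 -m pendant '[[[-0.015,0,0],[0,0,0]],[[-0.035,0,0],[0,0,0]],[[-0.065,0,0],[0,0,0]],[[-0.095,0,0],[0,0,0]],[[-0.125,0,0],[0,0,0]],[[-0.155,0,0],[0,0,0]],[[-0.17,0,0],[0,0,0]],[[-0.17,0,0],[0,0,0]]]' -1 15
python3 - <<'E'
from h import *
o=get_obs();print(o['eef_pos'],o['grip_width']*92,need(o,[.5235,-.066,.2],Rd(-11.7)))
im=cv2.imread('pics/w3.png')
cv2.imwrite('pics/w3c.png',cv2.resize(im[175:315,180:330],None,fx=4,fy=4,interpolation=cv2.INTER_CUBIC))
cv2.imwrite('pics/s3.png',grab_frame('side'))
E
```

```text
time: 5.15
eef_pos: [0.5831, 0.3813, 0.2051]
tool_rot: [-0.452, 0.547, -0.446, -0.545]
contact_force: [1.0, 0.8, -0.1]
grip_width: 0.563
[0.58310326 0.3813186  0.20511825] 51.82099418782652 (array([ 0.0023,  0.1446, -0.4275]), array([0.2532, 0.0034, 0.0049]))
```

View pics/w3c.png

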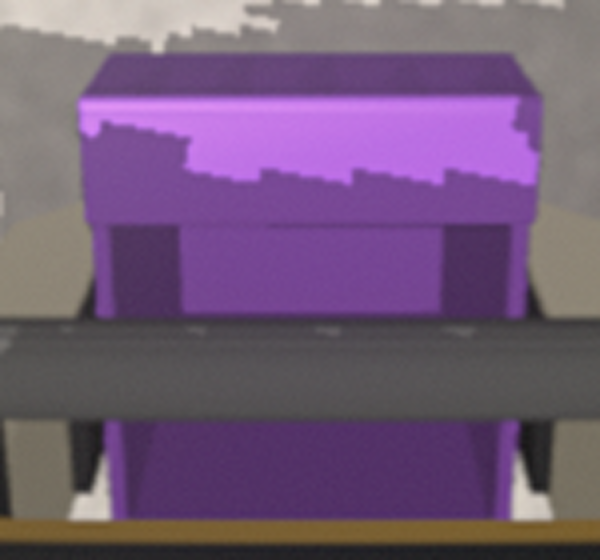

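View pics/s3.png

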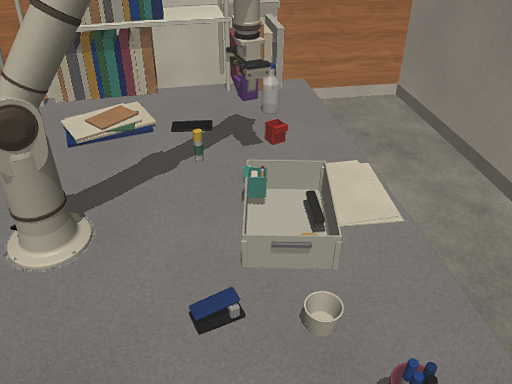

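```bash
python3 -m pendant '[[[0,0.005,-0.015],[0.01,0,0]],[[0,0.015,-0.045],[0.03,0,0]],[[0,0.027,-0.08],[0.05,0,0]],[[0,0.039,-0.115],[0.07,0,0]],[[0,0.051,-0.15],[0.09,0,0]],[[0,0.063,-0.185],[0.11,0,0]],[[0,0.074,-0.22],[0.13,0,0]],[[0,0.086,-0.255],[0.15,0,0]]]' -1 15
python3 - <<'E'
from h import *
o=get_obs();print(o['eef_pos'],o['grip_width']*92,need(o,[.5235,-.066,.2],Rd(-11.7)))
E
```

```text
time: 5.87
eef_pos: [0.5439, 0.1103, 0.1971]
tool_rot: [0.51, -0.488, 0.512, 0.489]
contact_force: [0.6, -0.3, -0.9]
grip_width: 0.567
[0.54394695 0.11034811 0.1971303 ] 52.11860874457345 (array([-0.0027,  0.0127, -0.1771]), array([ 0.1022, -0.0005, -0.0016]))
```

```bash
python3 -m pendant '[[[0,0.003,-0.035],[0.02,0,0]],[[0,0.006,-0.07],[0.04,0,0]],[[0,0.008,-0.1],[0.06,0,0]],[[0,0.01,-0.13],[0.08,0,0]],[[0,0.012,-0.155],[0.1022,0,0]],[[0,0.0125,-0.172],[0.1022,0,0]],[[0,0.0127,-0.177],[0.1022,0,0]],[[0,0.0127,-0.177],[0.1022,0,0]]]' -1 15
python3 - <<'E'
from h import *
for i in range(6): grab_frame('top')
o=get_obs();m=camera_model('wrist');im=grab_frame('wrist');cv2.imwrite('pics/w4.png',im);np.savez('w4.npz',**{k:np.array(v) for k,v in m.items()},p=o['eef_pos'],R=rot(o))
print(o['eef_pos'],o['grip_width']*92,need(o,[.5235,-.066,.2],Rd(-11.7)))
cv2.imwrite('pics/w4b.png',cv2.resize(im,None,fx=1.5,fy=1.5,interpolation=cv2.INTER_CUBIC))
E
```

```text
time: 6.53
eef_pos: [0.5244, -0.0654, 0.1975]
tool_rot: [0.548, -0.446, 0.549, 0.447]
contact_force: [-0.2, 0.1, -1.4]
grip_width: 0.568
[ 0.52552708 -0.0621285   0.19832768] 51.61467185865003 (array([-0.0017,  0.0012, -0.0042]), array([ 0.0027,  0.0004, -0.0002]))
```

View pics/w4b.png

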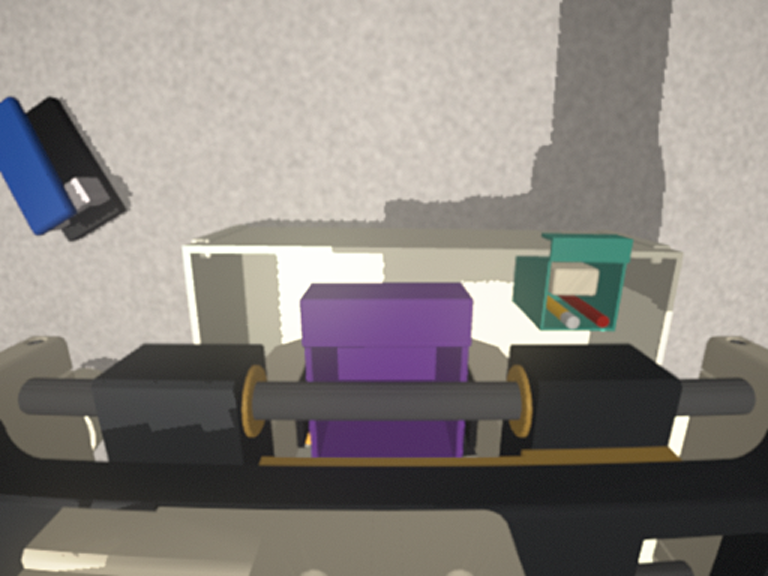

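```bash
python3 - <<'E'
from h import *
im=cv2.imread('pics/w4.png')
a=cv2.resize(im[145:185,115:245],None,fx=6,fy=6,interpolation=cv2.INTER_CUBIC)
b=cv2.resize(im[145:185,335:465],None,fx=6,fy=6,interpolation=cv2.INTER_CUBIC)
cv2.imwrite('pics/w4c.png',np.vstack([a,b]))
g=im.astype(int).sum(2)
for x in (170,190,210,270,300,320,340): print(x,g[150:176,x])
E
```

```text
170 [415 424 415 419 420 416 423 420 421 419 419 417 400 528 754 765 763 763
 732 619 552 552 555 556 559 556]
190 [421 422 430 430 424 427 429 430 430 432 433 429 414 502 726 764 763 760
 760 760 760 759 759 759 759 759]
210 [431 431 435 434 430 433 435 434 436 436 435 433 425 471 681 763 763 761
 760 759 759 759 759 759 759 759]
270 [399 400 404 406 407 404 404 412 407 407 409 408 410 403 420 494 546 551
 552 554 551 550 549 554 549 554]
300 [388 384 395 397 399 397 400 399 400 398 399 400 403 394 407 461 527 548
 547 548 543 548 550 545 546 547]
320 [391 390 398 395 397 394 397 396 396 397 398 397 396 393 398 441 514 547
 551 546 547 545 549 548 550 545]
340 [370 364 362 385 394 390 391 397 395 395 394 393 392 392 388 410 498 540
 546 544 543 543 542 543 545 545]
```

View pics/w4c.png

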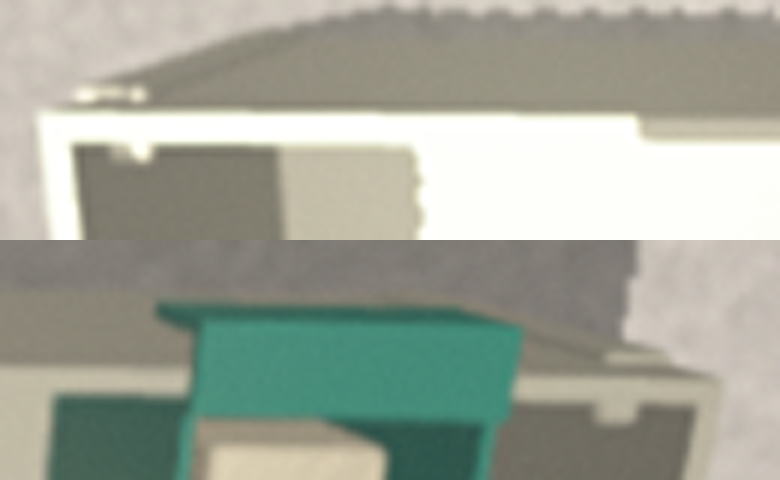

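```bash
python3 - <<'E'
from h import *
m=dict(np.load('w4.npz'));Rt=m['R'];p=m['p']
im=cv2.imread('pics/w4.png').astype(int).sum(2)
pts=[]
for x in list(range(135,240,5))+list(range(255,365,5)):
    c=im[150:176,x].astype(float); lo=np.median(c[3:11]); j=13
    hi=max(c[16:20].min(),500) if x<245 else np.median(c[18:24])
    t=(lo+hi)/2
    i=next(i for i in range(10,25) if c[i]<t<=c[i+1]); pts.append((x,150+i+(t-c[i])/(c[i+1]-c[i])))
W=onz(m,pts,.1); a=np.polyfit(W[:,1],W[:,0],1); print('yaw',-np.degrees(np.arctan(a[0])),'resid',np.abs(W[:,0]-np.polyval(a,W[:,1])).max())
yaw=-np.arctan(a[0]); ex=np.array([np.cos(yaw),np.sin(yaw)]);ey=np.array([-ex[1],ex[0]])
C=onz(m,[(121.3,164.3),(454.7,168.3)],.1)[:,:2];print('corners',C,np.linalg.norm(C[0]-C[1]))
d=np.mean(W[:,:2]@ex); mid=C.mean(0)@ey
print('bin centre', ex*(d+.11)+ey*mid)
I=onz(m,[(170,168.7)],.1)[0,:2]@ex-d; print('wall thick',I)
# teal lip outer edge corners z=.103
T=onz(m,[(335+203/6,145+80/6),(335+522/6,145+88/6)],.103)[:,:2]; print('teal lip (bin)',(T@ex-d-.11), T@ey-mid)
# purple lip in current image: outer edge top corners 1.5x (303,298),(471,297)
g=cv2.imread('pics/w4.png');E=m['extrinsics']
cv2.imwrite('pics/w4d.png',cv2.resize(g[180:250,190:325],None,fx=5,fy=5,interpolation=cv2.INTER_CUBIC))
# from w3: tool-frame plane tool x=-.0405
c,v=rays(m,[(180+(80.5)/4-.5,175+97.5/4-.5),(180+541.5/4-.5,175+95.5/4-.5)])
ct=Rt.T@(c-p);vt=v@Rt; q=ct+vt*((-.0405-ct[0])/vt[:,0])[:,None]; print('lip outer edge in tool',q.round(4))
print('tool yaw',np.degrees(np.arctan2(-Rt[0,2],Rt[1,2])))
E
```

```text
Traceback (most recent call last):
StopIteration
```

```bash
cat > rim.py <<'E'
from h import *
m=dict(np.load('w4.npz'));Rt=m['R'];p=m['p']
im=cv2.imread('pics/w4.png').astype(int).sum(2)
pts=[]
for x in list(range(135,240,5))+list(range(255,365,5)):
    c=im[150:176,x].astype(float)
    i=9+int(np.argmax(np.diff(c)[9:24])); dd=np.diff(c)[i-2:i+3].clip(0); pts.append((x,150+(dd@(np.arange(i-2,i+3)+.5))/dd.sum()))
W=onz(m,pts,.1)
a=np.polyfit(W[:,1],W[:,0],1)
ok=np.abs(W[:,0]-np.polyval(a,W[:,1]))<.0015; a=np.polyfit(W[ok,1],W[ok,0],1); print(ok.sum(),len(ok),'yaw',-np.degrees(np.arctan(a[0])),'resid',np.abs(W[:,0]-np.polyval(a,W[:,1])).round(4))
yaw=-np.arctan(a[0]); ex=np.array([np.cos(yaw),np.sin(yaw)]);ey=np.array([-ex[1],ex[0]])
C=onz(m,[(121.3,164.3),(454.7,168.3)],.1)[:,:2];print('corners',C,np.linalg.norm(C[0]-C[1]))
d=np.mean(W[ok,:2]@ex); mid=C.mean(0)@ey
print('bin centre', ex*(d+.11)+ey*mid)
I=onz(m,[(170,168.7)],.1)[0,:2]@ex-d; print('wall thick',I)
# teal lip outer edge corners z=.103
T=onz(m,[(335+203/6,145+80/6),(335+522/6,145+88/6)],.103)[:,:2]; print('teal lip (bin)',(T@ex-d-.11), T@ey-mid)
# purple lip in current image: outer edge top corners 1.5x (303,298),(471,297)
g=cv2.imread('pics/w4.png');E=m['extrinsics']
cv2.imwrite('pics/w4d.png',cv2.resize(g[180:250,190:325],None,fx=5,fy=5,interpolation=cv2.INTER_CUBIC))
# from w3: tool-frame plane tool x=-.0405
c,v=rays(m,[(180+(80.5)/4-.5,175+97.5/4-.5),(180+541.5/4-.5,175+95.5/4-.5)])
ct=Rt.T@(c-p);vt=v@Rt; q=ct+vt*((-.0405-ct[0])/vt[:,0])[:,None]; print('lip outer edge in tool',q.round(4))
print('tool yaw',np.degrees(np.arctan2(-Rt[0,2],Rt[1,2])))
E
python3 rim.py
```

```text
40 43 yaw -12.297127847889831 resid [0.0003 0.0002 0.0001 0.     0.0001 0.     0.     0.0001 0.0002 0.
 0.0001 0.0001 0.0002 0.0002 0.0001 0.0001 0.0002 0.0002 0.004  0.004
 0.0039 0.0002 0.0002 0.0001 0.0002 0.0002 0.0001 0.     0.0001 0.0002
 0.0001 0.     0.     0.0002 0.     0.     0.0001 0.0001 0.     0.
 0.0002 0.0002 0.0001]
corners [[ 0.47111006 -0.18308053]
 [ 0.53793606  0.12957708]] 0.3197194052277176
bin centre [ 0.61126728 -0.05002013]
wall thick 0.0051497719259770425
teal lip (bin) [-0.11794929 -0.11785244] [0.07212179 0.12338646]
lip outer edge in tool [[-0.0405  0.0367 -0.0263]
 [-0.0405  0.0369  0.0249]]
tool yaw -11.453945795630862
```

View pics/w4d.png

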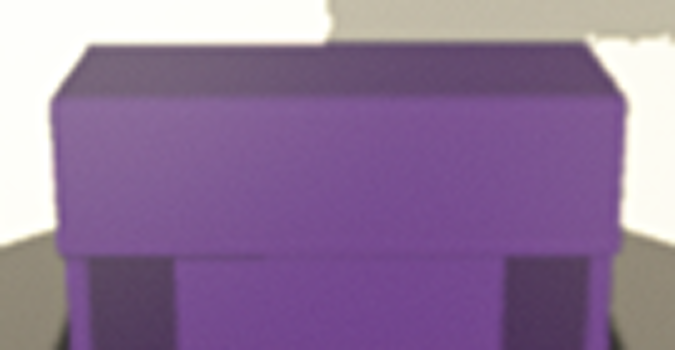

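```bash
cat > tgt.py <<'E'
from h import *
import sys
yaw=np.radians(-12.3);ex=np.array([np.cos(yaw),np.sin(yaw)]);ey=np.array([-ex[1],ex[0]]);C=np.array([.6113,-.05])
T=C+ex*(-.079-.0013)+ey*-.035
def tb(o): # tcp in bin frame
    d=o['eef_pos'][:2]-C; return d@ex,d@ey
if __name__=='__main__':
    for i in range(4): grab_frame('top')
    o=get_obs();print(o['time'],o['eef_pos'].round(4),'bin',np.round(tb(o),4),o['contact_force'].round(2),o['grip_width']*92)
    print(need(o,[*T,float(sys.argv[1])],Rd(-12.3)))
E
python3 tgt.py .11
```

```text
7.0833 [ 0.5255 -0.0634  0.1985] bin [-0.081  -0.0314] [-0.13  0.4  -0.84] 51.72656510496981
(array([ 0.0885, -0.0007, -0.0036]), array([ 0.0081,  0.    , -0.    ]))
```

```bash
python3 -m pendant '[[[0.012,0,-0.001],[0.008,0,0]],[[0.027,-0.0007,-0.003],[0.008,0,0]],[[0.042,-0.0007,-0.0036],[0.008,0,0]],[[0.057,-0.0007,-0.0036],[0.008,0,0]],[[0.07,-0.0007,-0.0036],[0.008,0,0]],[[0.08,-0.0007,-0.0036],[0.008,0,0]],[[0.086,-0.0007,-0.0036],[0.008,0,0]],[[0.087,-0.0007,-0.0036],[0.008,0,0]]]' -1 15
python3 tgt.py .09; python3 tgt.py .09
python3 - <<'E'
from h import *
im=grab_frame('wrist');cv2.imwrite('pics/w5.png',im)
E
```

```text
time: 7.75
eef_pos: [0.5247, -0.0674, 0.1104]
tool_rot: [0.55, -0.443, 0.551, 0.444]
contact_force: [-0.2, -0.0, -1.8]
grip_width: 0.565
7.95 [ 0.5261 -0.0675  0.1122] bin [-0.0795 -0.0353] [-0.5  -0.15 -0.58] 52.22255464488443
(array([0.0222, 0.0008, 0.0003]), array([-0.0002,  0.0001,  0.0009]))
8.15 [ 0.5258 -0.0676  0.1121] bin [-0.0798 -0.0354] [-0.65 -1.   -0.51] 52.12250483870561
(array([0.0221, 0.0006, 0.0004]), array([-0.0003,  0.    ,  0.0007]))
```

View pics/w5.png

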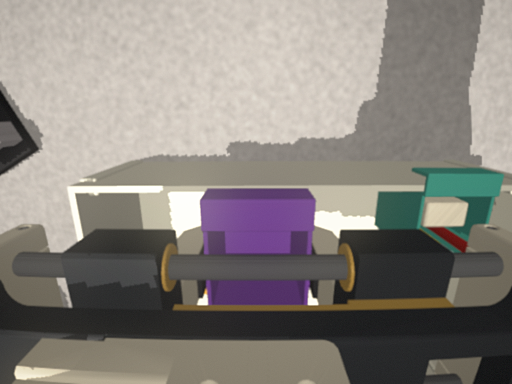

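Aligned: wall rim runs at rows 186–192 just behind the lip's upper edge (row 190). Lowering, then checking for contact.

```bash
python3 -m pendant '[[[0.006,0.0006,0],[0,0,0]],[[0.014,0.0006,0],[0,0,0]],[[0.02,0.0006,0],[0,0,0]],[[0.026,0.0006,0],[0,0,0]],[[0.029,0.0006,0],[0,0,0]],[[0.029,0.0006,0],[0,0,0]],[[0.029,0.0006,0],[0,0,0]]]' -1 15
python3 tgt.py .0675
python3 - <<'E'
from h import *
im=grab_frame('wrist');cv2.imwrite('pics/w6.png',im)
E
```

```text
time: 8.78
eef_pos: [0.5245, -0.0673, 0.082]
tool_rot: [0.551, -0.443, 0.551, 0.444]
contact_force: [-0.2, -0.1, -0.7]
grip_width: 0.564
8.9833 [ 0.5252 -0.0674  0.0828] bin [-0.0805 -0.0354] [ 0.4  -0.03 -1.26] 51.82441109621562
(array([ 0.0153, -0.0001,  0.0004]), array([-0.0003,  0.    ,  0.0004]))
```

View pics/w6.png

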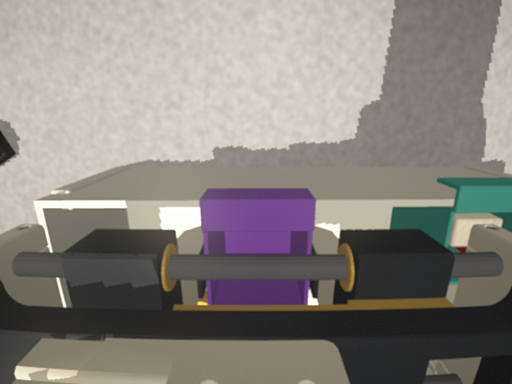

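```bash
python3 -m pendant '[[[0.004,0,0],[0,0,0]],[[0.008,0,0],[0,0,0]],[[0.012,0,0],[0,0,0]],[[0.015,0,0],[0,0,0]],[[0.0165,0,0],[0,0,0]],[[0.0165,0,0],[0,0,0]],[[0.0165,0,0],[0,0,0]],[[0.0165,0,0],[0,0,0]]]' -1 15
python3 tgt.py .0625;python3 tgt.py .0625
python3 - <<'E'
from h import *
im=grab_frame('wrist');cv2.imwrite('pics/w7.png',im);im=grab_frame('side');cv2.imwrite('pics/s7.png',cv2.resize(im[140:290,200:360],None,fx=4,fy=4,interpolation=cv2.INTER_CUBIC))
E
```

```text
time: 9.7
eef_pos: [0.5249, -0.0674, 0.066]
tool_rot: [0.551, -0.443, 0.551, 0.443]
contact_force: [0.7, -0.4, -0.6]
grip_width: 0.563
9.9 [ 0.5249 -0.0674  0.0661] bin [-0.0807 -0.0354] [-0.15 -0.27 -1.36] 51.84262462004456
(array([ 0.0036, -0.0004,  0.0004]), array([-0.0003,  0.    ,  0.0002]))
10.1 [ 0.5249 -0.0674  0.066 ] bin [-0.0807 -0.0355] [-0.31 -0.55 -1.65] 51.76436275785866
(array([ 0.0035, -0.0004,  0.0005]), array([-0.0003, -0.    ,  0.0001]))
```

View pics/s7.png

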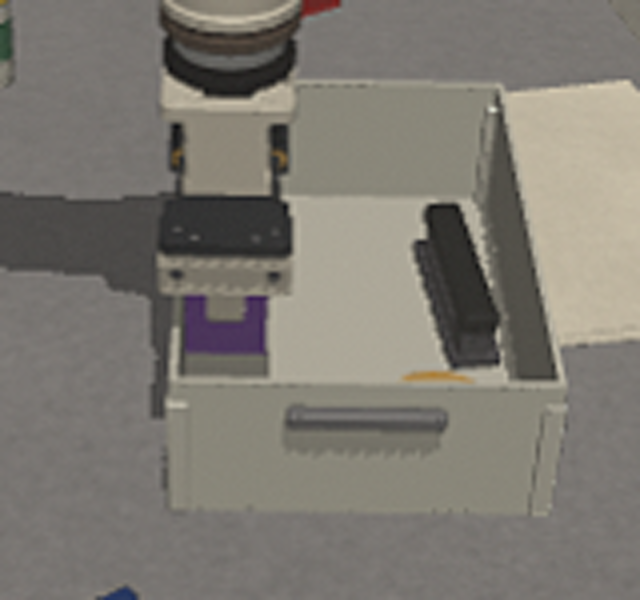

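View pics/w7.png

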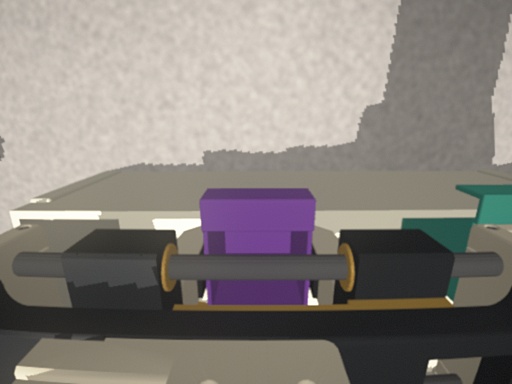

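```bash
python3 -m pendant '[[[0.001,0,0],[0,0,0]],[[0.002,0,0],[0,0,0]],[[0.003,0,0],[0,0,0]],[[0.0035,0,0],[0,0,0]],[[0.0035,0,0],[0,0,0]],[[0.0035,0,0],[0,0,0]]]' -1 15
python3 tgt.py .0625;python3 tgt.py .0625
```

```text
time: 10.7
eef_pos: [0.5248, -0.0674, 0.0624]
tool_rot: [0.551, -0.443, 0.551, 0.443]
contact_force: [-0.5, 1.2, 0.1]
grip_width: 0.566
10.9 [ 0.5248 -0.0674  0.0624] bin [-0.0808 -0.0354] [-0.79  0.26 -0.86] 51.74915581567938
(array([-0.0001, -0.0005,  0.0004]), array([-0.0003,  0.    , -0.0001]))
11.1 [ 0.5248 -0.0674  0.0625] bin [-0.0808 -0.0354] [-0.02  0.27 -1.21] 52.072332311811415
(array([-0.    , -0.0005,  0.0004]), array([-0.0003,  0.    , -0.    ]))
```

```bash
python3 -m pendant '[[[0.0005,0,0],[0,0,0]],[[0.001,0,0],[0,0,0]],[[0.001,0,0],[0,0,0]],[[0.0015,0,0],[0,0,0]],[[0.0015,0,0],[0,0,0]],[[0.0015,0,0],[0,0,0]]]' -1 15
python3 - <<'E'
from h import *
F=[];P=[]
for i in range(8): grab_frame('top');o=get_obs();F.append(o['contact_force']);P.append(o['eef_pos'])
print(np.mean(F,0),np.mean(P,0))
E
```

```text
time: 11.6
eef_pos: [0.5247, -0.0674, 0.0618]
tool_rot: [0.551, -0.443, 0.551, 0.443]
contact_force: [-3.1, -0.3, 8.0]
grip_width: 0.563
[-3.15800973  0.34799274  7.707616  ] [ 0.52469909 -0.06738049  0.06174702]
```

Lip bears on the rim (8 N at the expected height). Ease off slightly and open.

```bash
python3 -m pendant '[[[-0.0007,0,0],[0,0,0]],[[-0.0007,0,0],[0,0,0]]]' -1 15
python3 -m pendant '[[[0,0,0],[0,0,0]],[[0,0,0],[0,0,0]],[[0,0,0],[0,0,0]],[[0,0,0],[0,0,0]],[[0,0,0],[0,0,0]],[[0,0,0],[0,0,0]]]' 0.7 15
python3 - <<'E'
from h import *
o=get_obs();print(o['contact_force'],o['grip_width'])
im=grab_frame('wrist');cv2.imwrite('pics/w8.png',im)
E
```

```text
time: 12.17
eef_pos: [0.525, -0.0674, 0.0618]
tool_rot: [0.551, -0.444, 0.551, 0.443]
contact_force: [-1.2, 0.1, -1.6]
grip_width: 0.564
time: 12.67
eef_pos: [0.5248, -0.0674, 0.0616]
tool_rot: [0.551, -0.443, 0.551, 0.443]
contact_force: [-0.1, 0.4, 0.9]
grip_width: 0.846
[-0.05664732  0.43405006  0.87240705] 0.8461630854306376
```

View pics/w8.png

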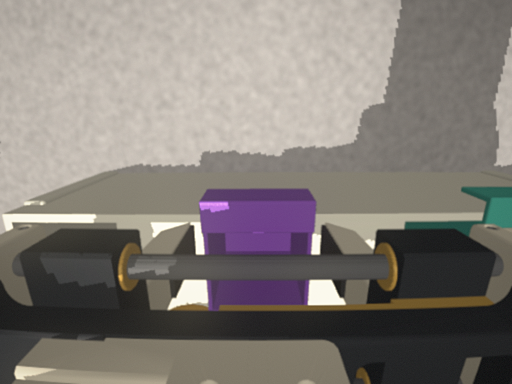

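The cup stays hanging, fingers clear on both sides. Retreat straight up.

```bash
python3 -m pendant '[[[-0.01,0,0],[0,0,0]],[[-0.025,0,0],[0,0,0]],[[-0.045,0,0],[0,0,0]],[[-0.07,0,0],[0,0,0]],[[-0.1,0,0],[0,0,0]],[[-0.13,0,0],[0,0,0]],[[-0.14,0,0],[0,0,0]],[[-0.14,0,0],[0,0,0]]]' 0.7
python3 - <<'E'
from h import *
for i in range(4): grab_frame('top')
o=get_obs();m=camera_model('wrist');im=grab_frame('wrist');cv2.imwrite('pics/w9.png',im);np.savez('w9.npz',**{k:np.array(v) for k,v in m.items()},p=o['eef_pos'],R=rot(o))
cv2.imwrite('pics/w9b.png',cv2.resize(im[140:320,90:480],None,fx=2,fy=2,interpolation=cv2.INTER_CUBIC))
E
```

```text
time: 13.38
eef_pos: [0.5272, -0.0676, 0.2055]
tool_rot: [0.552, -0.445, 0.549, 0.442]
contact_force: [1.5, -0.0, -0.0]
grip_width: 0.85
```

View pics/w9b.png

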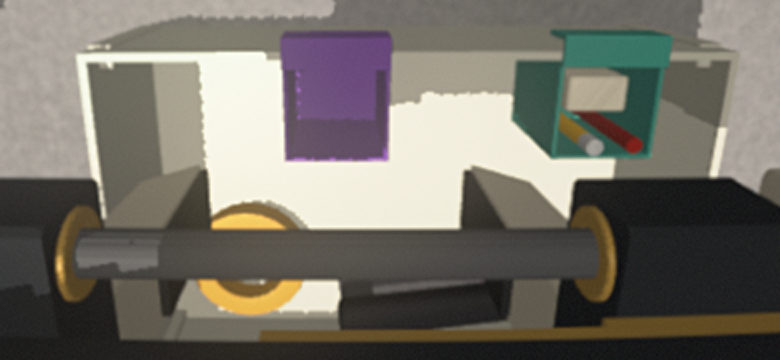

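```bash
python3 - <<'E'
from h import *
im=cv2.imread('pics/w9.png')
cv2.imwrite('pics/w9c.png',cv2.resize(im[150:225,225:295],None,fx=8,fy=8,interpolation=cv2.INTER_CUBIC))
E
```

```text
(no output)
```

View pics/w9c.png

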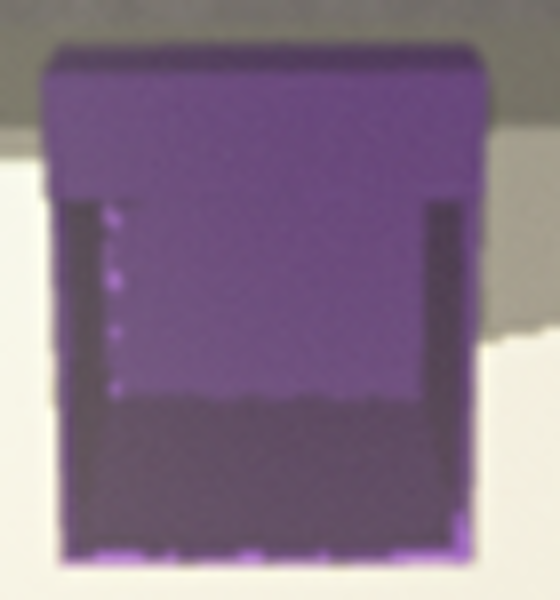

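```bash
python3 - <<'E'
from tgt import *
m=dict(np.load('w9.npz'))
z=lambda l:[(225+(x+.5)/8-.5,150+(y+.5)/8-.5) for x,y in l]
L=onz(m,z([(45,75),(487,72)]),.103)[:,:2];F=onz(m,z([(62,564),(472,562)]),.1)[:,:2]
for q in (L,F): print(((q-C)@np.c_[ex,ey]).round(4))
u=F.mean(0)-L.mean(0);O=L.mean(0)+u/np.linalg.norm(u)*.038;print('yaw',np.degrees(np.arctan2(u[1],u[0])),np.linalg.norm(u),'origin',O,'bin',(O-C)@ex,(O-C)@ey, 'from far',F.mean(0)-u/np.linalg.norm(u)*.025)
o=get_obs();print(o['eef_pos'],need(o,[.4155,.316,.2],Rd(-12.3)), need(o,[.4155,.316,.2],Rd(20)))
E
```

```text
[[-0.1165 -0.0614]
 [-0.1168 -0.0103]]
[[-0.055  -0.0612]
 [-0.0553 -0.0102]]
yaw -12.175818401350218 0.06146192159858203 origin [ 0.52686447 -0.06821716] bin -0.07861655125026167 -0.03578633391639755 from far [ 0.52536099 -0.06789277]
[ 0.52348703 -0.06729413  0.19995659] (array([0.0005, 0.1873, 0.3514]), array([-0.0003, -0.0001, -0.0021])) (array([0.0005, 0.1873, 0.3514]), array([-0.3592,  0.0005, -0.0021]))
```

```bash
python3 -m pendant '[[[0,0.007,0.014],[0,0,0]],[[0,0.022,0.042],[0,0,0]],[[0,0.039,0.074],[0,0,0]],[[0,0.056,0.106],[0,0,0]],[[0,0.073,0.138],[0,0,0]],[[0,0.09,0.17],[0,0,0]],[[0,0.107,0.202],[0,0,0]],[[0,0.124,0.234],[0,0,0]]]' 0.4
python3 -m pendant '[[[0,0.017,0.032],[0,0,0]],[[0,0.034,0.064],[0,0,0]],[[0,0.049,0.09],[0,0,0]],[[0,0.058,0.109],[0,0,0]],[[0,0.061,0.115],[0,0,0]],[[0,0.061,0.115],[0,0,0]],[[0,0.061,0.115],[0,0,0]],[[0,0.061,0.115],[0,0,0]]]' 0.4
cat > gl.py <<'E'
from h import *
for i in range(4): grab_frame('top')
o=get_obs();m=camera_model('wrist');im=grab_frame('wrist');cv2.imwrite('pics/w10.png',im)
h=cv2.cvtColor(im,cv2.COLOR_BGR2HSV)
k=cv2.inRange(h,(22,120,120),(35,255,255));c=max(cv2.findContours(k,0,1)[0],key=cv2.contourArea)
print(cv2.boundingRect(c),cv2.minEnclosingCircle(c),onz(m,[cv2.minEnclosingCircle(c)[0]],.108))
print(o['time'],o['eef_pos'],o['grip_width']*92,need(o,[.4155,.316,.074],Rd(-12.3)))
E
python3 gl.py
```

```text
time: 14.3
eef_pos: [0.452, 0.1889, 0.2003]
tool_rot: [0.55, -0.443, 0.552, 0.444]
contact_force: [0.7, 1.0, -0.0]
grip_width: 0.699
time: 14.97
eef_pos: [0.4192, 0.3108, 0.2009]
tool_rot: [0.551, -0.443, 0.552, 0.442]
contact_force: [0.4, -0.1, -0.1]
grip_width: 0.703
(246, 170, 28, 34) ((259.9470520019531, 186.54705810546875), 16.580625534057617) [[0.41123526 0.31523618 0.108     ]]
15.1667 [0.41926781 0.31165907 0.20162469] 64.5282384352971 (array([0.1276, 0.0046, 0.0035]), array([-0.0018, -0.0003,  0.0002]))
```

View pics/w10.png

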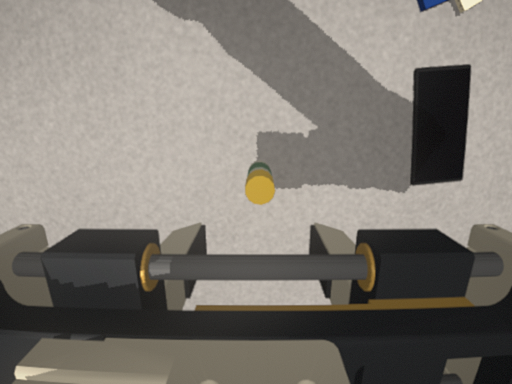

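```bash
python3 - <<'E'
from h import *
m=camera_model('wrist');im=cv2.imread('pics/w10.png')
cv2.imwrite('pics/w10c.png',cv2.resize(im[155:215,230:290],None,fx=8,fy=8,interpolation=cv2.INTER_CUBIC))
print(onz(m,[(260,189.5),(245.5,189.5),(274.5,189.5)],.108))
print(proj(m,[.413,.3155,.108]))
E
```

```text
[[0.41396113 0.31499938 0.108     ]
 [0.41102737 0.30169148 0.108     ]
 [0.41689386 0.32830995 0.108     ]]
[[260.30327341 188.42184305]]
```

View pics/w10c.png

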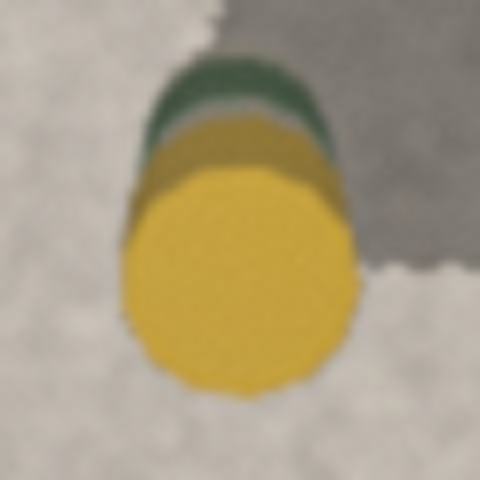

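```bash
python3 - <<'E'
from h import *
for i in range(4): grab_frame('top')
o=get_obs();print(o['eef_pos'],need(o,[.4141,.3148,.074],Rd(-12.3)))
E
```

```text
[0.41872898 0.31279522 0.20175921] (array([0.1278, 0.005 , 0.001 ]), array([-0.0006,  0.    ,  0.0001]))
```

```bash
python3 -m pendant '[[[0.015,0.0025,0.001],[0,0,0]],[[0.04,0.0045,0.001],[0,0,0]],[[0.065,0.0045,0.001],[0,0,0]],[[0.09,0.0045,0.001],[0,0,0]],[[0.11,0.0045,0.001],[0,0,0]],[[0.122,0.0045,0.001],[0,0,0]],[[0.127,0.0045,0.001],[0,0,0]],[[0.127,0.0045,0.001],[0,0,0]]]' 0.4
python3 - <<'E'
from h import *
for i in range(6): grab_frame('top')
o=get_obs();print(o['eef_pos'],o['contact_force'],need(o,[.4141,.3148,.074],Rd(-12.3)))
cv2.imwrite('pics/w11.png',grab_frame('wrist'))
E
```

```text
time: 16.08
eef_pos: [0.4139, 0.3147, 0.0738]
tool_rot: [0.55, -0.443, 0.551, 0.444]
contact_force: [0.6, -0.2, 1.3]
grip_width: 0.702
[0.4151653  0.31553305 0.07578615] [-0.42648341 -0.20471226 -0.47585516] (array([ 0.0018,  0.0009, -0.0009]), array([-0.0004,  0.001 ,  0.001 ]))
```

View pics/w11.png

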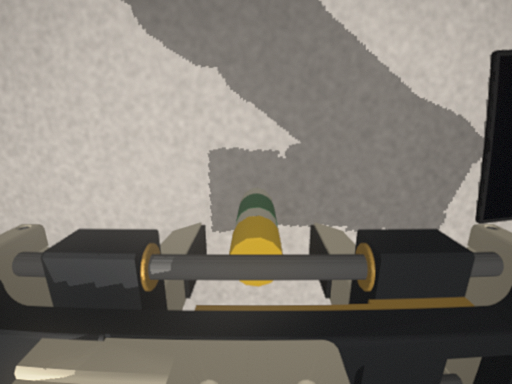

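Cap (rows 220–285, column 257) is centred between the fingers. Gripping.

```bash
python3 -m pendant '[[[0.001,0.0005,-0.0005],[0,0,0]],[[0.001,0.0005,-0.0005],[0,0,0]],[[0.001,0.0005,-0.0005],[0,0,0]],[[0.001,0.0005,-0.0005],[0,0,0]],[[0.001,0.0005,-0.0005],[0,0,0]],[[0.001,0.0005,-0.0005],[0,0,0]],[[0.001,0.0005,-0.0005],[0,0,0]],[[0.001,0.0005,-0.0005],[0,0,0]]]' -1 15
python3 - <<'E'
from h import *
for i in range(3): grab_frame('top')
o=get_obs();print(o['time'],o['eef_pos'],o['grip_width']*92)
E
python3 -m pendant '[[[-0.01,0,0],[0,0,0]],[[-0.03,0,0],[0,0,0]],[[-0.055,0,0],[0,0,0]],[[-0.085,0,0],[0,0,0]],[[-0.115,0,0],[0,0,0]],[[-0.14,0,0],[0,0,0]],[[-0.145,0,0],[0,0,0]],[[-0.145,0,0],[0,0,0]]]' -1 15
python3 - <<'E'
from h import *
o=get_obs();print(o['time'],o['eef_pos'],o['grip_width']*92,need(o,[.526,-.068,.22],Rd(-12.3)))
cv2.imwrite('pics/w12.png',grab_frame('wrist'))
E
```

```text
time: 17.1
eef_pos: [0.4138, 0.3146, 0.0736]
tool_rot: [0.551, -0.443, 0.551, 0.443]
contact_force: [-1.0, -0.3, 0.1]
grip_width: 0.314
17.25 [0.41380548 0.31463048 0.07364901] 29.185776584805357
time: 17.92
eef_pos: [0.415, 0.3156, 0.2213]
tool_rot: [0.553, -0.444, 0.549, 0.443]
contact_force: [0.1, -0.2, 0.3]
grip_width: 0.316
17.9167 [0.41500953 0.31559161 0.22133958] 29.06432220425483 (array([ 0.0009, -0.1904, -0.351 ]), array([-0.0004,  0.0021,  0.0024]))
```

View pics/w12.png

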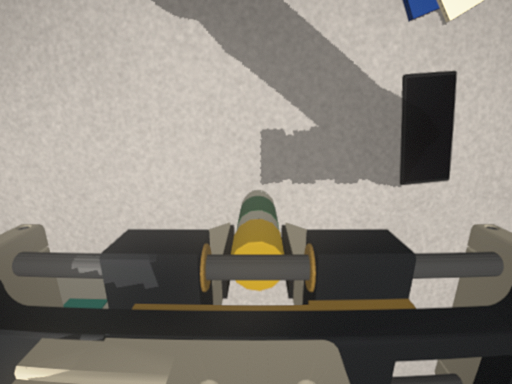

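```bash
python3 -m pendant '[[[0,-0.007,-0.014],[0,0,0]],[[0,-0.022,-0.042],[0,0,0]],[[0,-0.039,-0.074],[0,0,0]],[[0,-0.056,-0.106],[0,0,0]],[[0,-0.073,-0.138],[0,0,0]],[[0,-0.09,-0.17],[0,0,0]],[[0,-0.107,-0.202],[0,0,0]],[[0,-0.124,-0.234],[0,0,0]]]' -1 15
python3 -m pendant '[[[0,-0.017,-0.032],[0,0,0]],[[0,-0.034,-0.064],[0,0,0]],[[0,-0.049,-0.09],[0,0,0]],[[0,-0.06,-0.109],[0,0,0]],[[0,-0.065,-0.116],[0,0,0]],[[0,-0.066,-0.117],[0,0,0]],[[0,-0.066,-0.117],[0,0,0]],[[0,-0.066,-0.117],[0,0,0]]]' -1 15
python3 - <<'E'
from tgt import *
for i in range(8): grab_frame('top')
o=get_obs();m=camera_model('wrist');im=grab_frame('wrist');cv2.imwrite('pics/w13.png',im);np.savez('w13.npz',**{k:np.array(v) for k,v in m.items()},p=o['eef_pos'],R=rot(o))
print(o['time'],o['eef_pos'],o['grip_width']*92,need(o,[.526,-.068,.16],Rd(-12.3)))
Rt=rot(o)
for z in (-.0344,-.0024,.0736): print(proj(m,o['eef_pos']+Rt@np.array([z,0,0])))
cv2.imwrite('pics/w13b.png',cv2.resize(im[140:320,90:480],None,fx=2,fy=2,interpolation=cv2.INTER_CUBIC))
E
```

```text
time: 18.63
eef_pos: [0.4837, 0.0575, 0.2169]
tool_rot: [0.55, -0.443, 0.552, 0.444]
contact_force: [1.9, 1.1, 0.2]
grip_width: 0.318
time: 19.3
eef_pos: [0.5238, -0.0667, 0.2179]
tool_rot: [0.55, -0.443, 0.55, 0.445]
contact_force: [-1.0, -0.6, -0.3]
grip_width: 0.313
19.7 [ 0.52445632 -0.06842804  0.21881389] 29.00571494192351 (array([ 0.0588, -0.0014,  0.0007]), array([0.0001, 0.    , 0.0001]))
[[258.66253405 265.28962191]]
[[258.41355577 238.40589986]]
[[258.07218523 201.66825849]]
```

View pics/w13b.png

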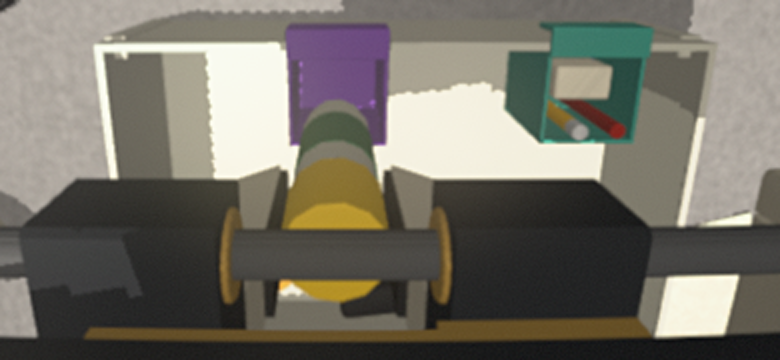

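```bash
python3 -m pendant '[[[0.006,-0.0014,0.0007],[0,0,0]],[[0.016,-0.0014,0.0007],[0,0,0]],[[0.026,-0.0014,0.0007],[0,0,0]],[[0.036,-0.0014,0.0007],[0,0,0]],[[0.045,-0.0014,0.0007],[0,0,0]],[[0.05,-0.0014,0.0007],[0,0,0]],[[0.05,-0.0014,0.0007],[0,0,0]],[[0.05,-0.0014,0.0007],[0,0,0]]]' -1 15
python3 - <<'E'
from tgt import *
for i in range(6): grab_frame('top')
o=get_obs();im=grab_frame('wrist')
print(o['time'],o['eef_pos'],o['contact_force'].round(1),need(o,[.526,-.068,.1106],Rd(-12.3)))
cv2.imwrite('pics/w14b.png',cv2.resize(im[140:320,90:480],None,fx=2,fy=2,interpolation=cv2.INTER_CUBIC))
E
```

```text
time: 20.42
eef_pos: [0.5257, -0.0684, 0.1681]
tool_rot: [0.551, -0.443, 0.551, 0.444]
contact_force: [0.1, 0.1, -0.1]
grip_width: 0.309
20.7167 [ 0.52637492 -0.06851906  0.16918374] [ 0.  -0.6 -0.1] (array([0.0586, 0.0005, 0.0004]), array([-0.0003,  0.    ,  0.0007]))
```

View pics/w14b.png

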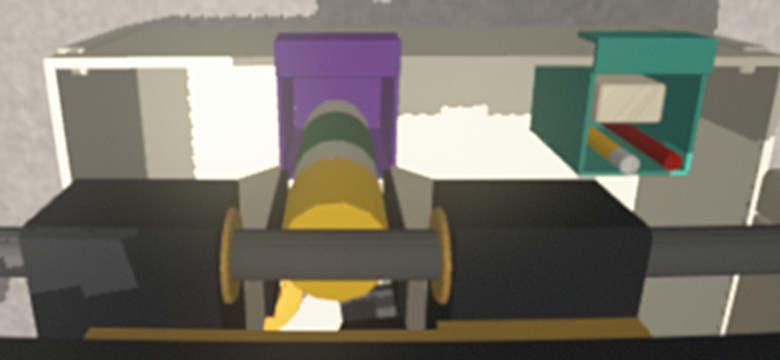

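```bash
python3 -m pendant '[[[0.006,0,0],[0,0,0]],[[0.014,0,0],[0,0,0]],[[0.022,0,0],[0,0,0]],[[0.03,0,0],[0,0,0]],[[0.038,0,0],[0,0,0]],[[0.046,0,0],[0,0,0]],[[0.051,0,0],[0,0,0]],[[0.051,0,0],[0,0,0]]]' -1 15
python3 - <<'E'
from tgt import *
for i in range(6): grab_frame('top')
o=get_obs();im=grab_frame('wrist')
print(o['time'],o['eef_pos'],o['contact_force'].round(1),need(o,[.526,-.068,.1106],Rd(-12.3)))
cv2.imwrite('pics/w15b.png',cv2.resize(im[140:320,90:480],None,fx=2,fy=2,interpolation=cv2.INTER_CUBIC))
E
```

```text
time: 21.43
eef_pos: [0.5249, -0.0683, 0.116]
tool_rot: [0.55, -0.443, 0.551, 0.444]
contact_force: [0.8, 0.3, 0.0]
grip_width: 0.316
21.7333 [ 0.52644338 -0.06851386  0.11816027] [ 0.8  0.  -0.6] (array([0.0076, 0.0006, 0.0004]), array([-0.0003,  0.0001,  0.0006]))
```

View pics/w15b.png

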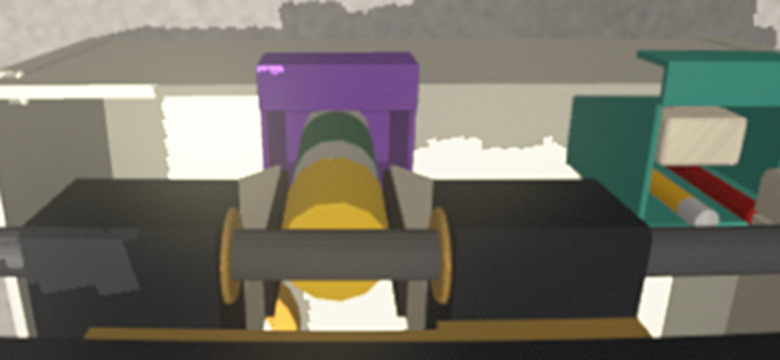

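```bash
python3 -m pendant '[[[0.001,0,0],[0,0,0]],[[0.002,0,0],[0,0,0]],[[0.003,0,0],[0,0,0]],[[0.004,0,0],[0,0,0]],[[0.005,0,0],[0,0,0]],[[0.005,0,0],[0,0,0]],[[0.005,0,0],[0,0,0]]]' -1 15
python3 - <<'E'
from tgt import *
F=[]
for i in range(6): grab_frame('top');o=get_obs();F.append(o['contact_force'])
print(o['time'],o['eef_pos'],np.mean(F,0).round(1),need(o,[.526,-.068,.1106],Rd(-12.3)))
E
```

```text
time: 22.37
eef_pos: [0.5259, -0.0684, 0.1126]
tool_rot: [0.551, -0.443, 0.551, 0.443]
contact_force: [-0.2, 0.4, -0.3]
grip_width: 0.316
22.6667 [ 0.52602454 -0.06851266  0.11269523] [ 0.  -0.3 -0.5] (array([0.0021, 0.0001, 0.0005]), array([-0.0004,  0.    ,  0.    ]))
```

```bash
python3 -m pendant '[[[0.0005,0,0],[0,0,0]],[[0.001,0,0],[0,0,0]],[[0.0015,0,0],[0,0,0]],[[0.002,0,0],[0,0,0]],[[0.002,0,0],[0,0,0]],[[0.002,0,0],[0,0,0]]]' -1 15
python3 - <<'E'
from tgt import *
F=[]
for i in range(6): grab_frame('top');o=get_obs();F.append(o['contact_force'])
print(o['time'],o['eef_pos'],np.mean(F,0).round(1))
E
```

```text
time: 23.17
eef_pos: [0.5259, -0.0685, 0.1106]
tool_rot: [0.551, -0.443, 0.551, 0.443]
contact_force: [0.1, -0.7, -0.6]
grip_width: 0.316
23.4667 [ 0.52603995 -0.06848728  0.11069699] [-0.2 -0.2 -0.5]
```

```bash
python3 -m pendant '[[[0.0005,0,0],[0,0,0]],[[0.001,0,0],[0,0,0]],[[0.001,0,0],[0,0,0]],[[0.001,0,0],[0,0,0]],[[0.001,0,0],[0,0,0]]]' -1 15
python3 - <<'E'
from tgt import *
F=[]
for i in range(6): grab_frame('top');o=get_obs();F.append(o['contact_force'])
print(o['time'],o['eef_pos'],np.mean(F,0).round(1))
E
```

```text
time: 23.88
eef_pos: [0.5264, -0.0685, 0.11]
tool_rot: [0.551, -0.444, 0.551, 0.443]
contact_force: [0.4, -0.4, 2.9]
grip_width: 0.313
24.1833 [ 0.52634053 -0.06852404  0.10992445] [ 0.1 -0.3  3.9]
```

Contact on the cup floor (3.9 N, height as expected). Open a little and check.

```bash
python3 -m pendant '[[[-0.0003,0,0],[0,0,0]],[[-0.0003,0,0],[0,0,0]],[[-0.0003,0,0],[0,0,0]],[[-0.0003,0,0],[0,0,0]],[[-0.0003,0,0],[0,0,0]],[[-0.0003,0,0],[0,0,0]],[[-0.0003,0,0],[0,0,0]]]' 0.3
python3 - <<'E'
from tgt import *
o=get_obs();im=grab_frame('wrist');print(o['contact_force'],o['eef_pos'])
cv2.imwrite('pics/w16b.png',cv2.resize(im[140:320,90:480],None,fx=2,fy=2,interpolation=cv2.INTER_CUBIC))
E
```

```text
time: 24.77
eef_pos: [0.5259, -0.0684, 0.1098]
tool_rot: [0.551, -0.443, 0.551, 0.443]
contact_force: [0.3, -0.6, -0.6]
grip_width: 0.651
[ 0.26919429 -0.55827333 -0.55115247] [ 0.52587011 -0.0684487   0.10982498]
```

View pics/w16b.png

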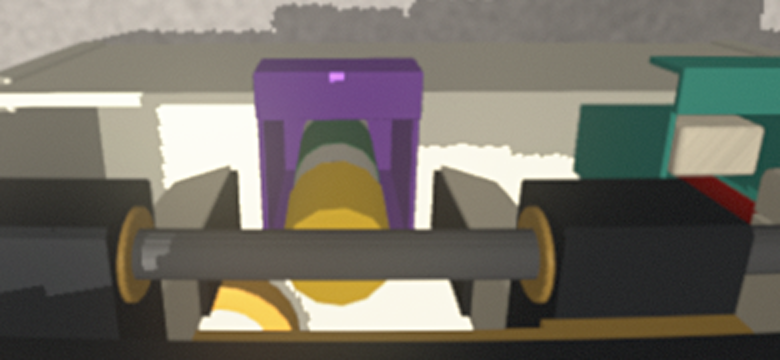

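The glue stick stands free and upright, fingers clear. Retreat up.

```bash
python3 -m pendant '[[[-0.008,0,0],[0,0,0]],[[-0.02,0,0],[0,0,0]],[[-0.04,0,0],[0,0,0]],[[-0.07,0,0],[0,0,0]],[[-0.1,0,0],[0,0,0]],[[-0.12,0,0],[0,0,0]],[[-0.12,0,0],[0,0,0]],[[-0.12,0,0],[0,0,0]]]' 0.3
python3 - <<'E'
from tgt import *
for i in range(5): grab_frame('top')
im=grab_frame('wrist');a=cv2.resize(im[140:320,90:480],None,fx=2,fy=2,interpolation=cv2.INTER_CUBIC)
cv2.imwrite('pics/w17.png',a)
s=grab_frame('side');cv2.imwrite('pics/s17.png',cv2.resize(s[140:290,200:360],None,fx=4,fy=4,interpolation=cv2.INTER_CUBIC))
print(get_obs()['time'],get_obs()['eef_pos'])
E
```

```text
time: 25.48
eef_pos: [0.5273, -0.0686, 0.2325]
tool_rot: [0.552, -0.445, 0.55, 0.442]
contact_force: [-0.0, -0.4, -1.0]
grip_width: 0.649
25.8333 [ 0.52536856 -0.0683962   0.22896104]
```

View pics/w17.png

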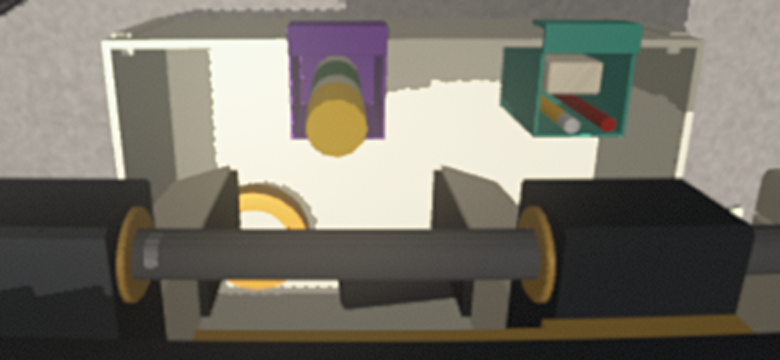

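View pics/s17.png

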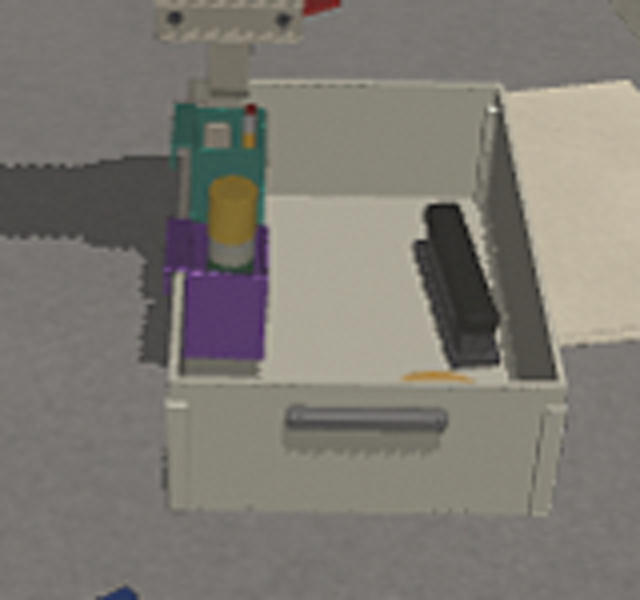

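The wrist picture shows the purple lip over the rim (columns 288–387, rows 22–70) and the glue stick upright in the cup (cap at 336,127). The side picture shows the cup hanging straight, with the bin and the teal cup in place. Handing in.

```bash
python3 -m pendant '[[[0,0,0],[0,0,0]],[[0,0,0],[0,0,0]],[[0,0,0],[0,0,0]],[[0,0,0],[0,0,0]]]' && python3 -c "
from bench import *
print(hand_in())"
```

```text
time: 26.17
eef_pos: [0.526, -0.0685, 0.2298]
tool_rot: [0.551, -0.443, 0.551, 0.444]
contact_force: [0.7, 0.1, 0.5]
grip_width: 0.645
the job is handed in; nothing more can be done
None
```

I hung the purple cup by its lip on the bin's near wall, about 36 mm to the -y side of the bin's middle. I let go of it, then stood the glue stick cap up on its floor and handed in at about 26 s; the hand-in gives no verdict.

- **Cup:** measured from the wrist camera after release and before the glue went in, the cup's origin is at bin x of about -79 mm. Its yaw is within about 0.2° of the bin's. The lip met the rim at the expected height, with about 8 N at contact.
- **Glue stick:** it touched the cup floor at the expected height, with about 4 N at contact. The last wrist and side pictures show it upright in the cup and the gripper clear of it.
- **Other objects:** the last pictures show the bin, teal cup, stapler and tape roll looking unmoved; I judged this by eye and did not re-measure them. I did not check the teacup and the hole punch again at the end, but the arm never went near them.

No check failed. The two estimates of the hung cup's position, one from its lip and one from its far wall, differed by about 1.5 mm.

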